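Pack out the goldsmith's hold-down clamp and hold it shut

ROBOT

A 6-joint arm with a two-finger parallel gripper is mounted at the origin on the work surface. World frame = base frame: x ahead of the robot, y to its left, z up, the work surface at z = 0. Lengths are in m, angles in rad, forces in N, time in s.
With the tool pointing down it reaches from about 0.35 to 0.975 m from the base axis. Payload 17.4 kg.
Tool frame: the origin (TCP) lies on the centre line of the jaws, within the pads' length; the fingertips stand 19 mm ahead of it and the grasp point (between the pads) is the TCP; z points along the fingers, y is the line along which they close (so a half turn about z gives the same grasp; the last joint's range is limited). The gripper opens to 85 mm and grips with 20 to 120 N. Pads are 22 mm wide; open, the fingers measure 114 mm over their backs; the gripper's body (76 mm by 85 mm) begins 54 mm behind the grasp point. The pads swing forward as they close: fully open they stand 13 mm farther back than shut.
Start: joints at [-1.264, 0.116, 1.442, -0, 1.584, -0.038], TCP at [0.228, -0.635, 0.25] pointing down, gripper open.
Joint ranges: [-2.83, 2.83], [-0.83, 2.19], [0.07, 2.5], [-1.14, 4.28], [0.01, 3], [-2.97, 2.97]. Speed limits (rad/s): [1.89, 1.89, 2.22, 3.14, 3.14, 3.14].

INTERFACE

Orientations are given as a rotation vector (axis times angle).
In Python, from rig import r gives the robot as it stands.
- The arm moves only by the tool apply_moves, never from a script. Its argument "increments" is a list of rows, each an object with "hand": the opening, from -1 (shut) to 1 (fully open); "slide": the shift along the tool's x, y, z scaled (see below), a list of three; "twist": the turn about the tool's z scaled (see below). In form: [{"hand": hand, "slide": [dx, dy, dz], "twist": twist}, ...]. A call has 1 to 12 rows; each row shifts and turns the commanded pose from where the row before left it, along the tool's axes as they then stand; what a row does not reach is not made up. The controller multiplies each number of a shift by 0.04 m and each number of a turn by 6 degrees. A row lasts 1/8 s, in which the tool goes at most 62.5 mm and 10.7 degrees, less where a joint would pass 70% of its speed; a pose out of reach is approached as far as the arm can. A call with a number of a shift or a turn outside -1 to 1 is refused whole. A call with a gripper value outside its range is refused whole. The fingers move at their own pace and stop on an object; "squeeze" is the grip in N (left out, the last holds). Time passes only in rows, so rows that do not move let the fingers close. It gives the time, the measured TCP pose, the force, the opening and the grip force at its end, in the units of the state.
- r.read_state(): the state, without advancing time (a new reading comes with each control period).
- r.read_camera(name): name is "scene" or "top"; returns (picture, depth): 480x640x3 uint8, blue, green, red; 480x640 float32, m along the optical axis (not along the pixel's ray), 0 where there is no reading.
- r.camera_info(name): a dict with "vertical_fov" (degrees; the focal length in pixels is half the picture's height over the tangent of half this angle, whatever the lens; pixels are square), "cx", "cy" (the principal point, pixels), "R" (3x3) and "t" (3): a world point X has camera coordinates R X + t. Camera axes: x right, y down, z forward; pixel columns grow to the right and rows downward; lengths in m; the calibration is good to about 2 mm. A picture is of the moment at which its call begins. camera_info takes no time and is no camera call.
- r.sign_off(): hands the job in; it is judged then, once.
Trained networks look in the newest picture that a camera, given by its name, has taken for a name from the list of things; names that differ only in an ending like _2 or _b are one class to them, and where a whole thing is asked for, a point or a joint stands for the part that bears it (a point fixed in the world has none). Each returns a list of dicts, best first, with "conf" (0 to 1); they miss things now and then, are a little off and sometimes report something else, mostly with a low value. They report only what shows in the picture. A call takes as long as a camera call. They do not tell look-alikes from the thing itself.
- r.spot_in(thing, camera): "position" ([x, y, z] in m, in world coordinates, good to about 4 mm: the middle of the surface that is visible of it).
- r.trace(thing, camera): "mask" (480x640 bool, what is visible of it).
The state is a dict: "t": time; "q": joint angles; "joint_velocities": joint speeds; "tau": joint torques, N m; "ee_pos": TCP position; "eef_rot": TCP orientation; "contact_force": force on the tool from outside, world axes, zero at the start; "wrist_torque": the same for the moment, N m; "grip_width": finger opening in m; "grip_force": force on a finger pad.
Only numpy, scipy, OpenCV 4.12 (cv2) and the standard library are available. Lean on these libraries where they do the work, as an engineer would, in place of code of your own. Each camera call takes 0.05 s, during which the arm holds its last target. There are 200 camera calls.

TASK

Clamp the copper rosette for engraving: the clamp's bar cannot reach it, so thread brass packing rings over the post on top of the rosette, lying flat, just enough of them (one or two) that the bar, pulled down by its handle, bites on the rings with the bar nearly level instead of coming to rest on its own stop. The bar springs open when let go, so finish while holding its handle down with the fingers, the bar pressing firmly on the stack. Leave the other tools on the bench where they are.

Things in the scene. Friction and masses are not known exactly. Their poses are not given: they have to be found in the camera images.
- clamp: Fixed steel hold-down clamp, base plate 175 x 84 x 16 mm. Origin on the table directly under its upright steel post (10 mm diameter, tip 92 mm above the table); z up, +x points from the post to the bar's hinge. The hinge axis is parallel to y, 100 mm along +x and 76 mm above the table, between cheeks 90 mm high and 58 mm wide overall.
- bar (a joint): Angle (rad) of the clamp's bar: 0 level on its own stop, underside 70 mm above the table; grows as it rises; starts at 1.4, nearly upright over the hinge, held open by a spring (holding it level takes about 4 N at the handle). A fork of two steel strips 12 mm high, 36 mm wide outside, with an 18 mm slot that straddles the post, so the strips bear on the top of the stack.
- handle (a point): Centre of the wooden cross handle at the bar's free end, 170 mm from the hinge axis: a cylinder 22 mm in diameter, 40 mm long, parallel to the hinge axis (clamp y), so its flat ends can be gripped from above at every bar angle. With the bar level it is 70 mm from the post on the side away from the hinge (clamp -x).
- bed_top (a point): Centre of the top face of the round brass bed (48 mm diameter) around the post, at a different height each time (41 to 61 mm above the table). The rosette lies on it.
- rosette_c (a point): Centre of the copper rosette to be clamped: a flat disc 60 mm in diameter, 8 mm thick (origin half-way up; petals stand 1 mm proud near its edge only), with a 15 mm hole; it already lies on the bed with the post through its hole.
- ring1_c (a point): Centre (half-way up) of one of four identical brass packing rings lying flat on the table: 40 mm outside diameter, 14 mm hole, 12 mm thick, about 0.1 kg; z is the ring's axis.
- ring2_c (a point): Centre (half-way up) of one of four identical brass packing rings lying flat on the table: 40 mm outside diameter, 14 mm hole, 12 mm thick, about 0.1 kg; z is the ring's axis.
- ring3_c (a point): Centre (half-way up) of one of four identical brass packing rings lying flat on the table: 40 mm outside diameter, 14 mm hole, 12 mm thick, about 0.1 kg; z is the ring's axis.
- ring4_c (a point): Centre (half-way up) of one of four identical brass packing rings lying flat on the table: 40 mm outside diameter, 14 mm hole, 12 mm thick, about 0.1 kg; z is the ring's axis.
- bangle: Bystander: thin steel bangle lying flat, 66 mm outside diameter, 58 mm hole, 10 mm high; not a packing ring. Origin at its underside.
- tin: Bystander: closed round aluminium tin, 51 mm diameter, 30 mm high. Origin at its underside.
- pliers: Bystander: flat pliers lying on the table, about 155 mm long, 12 mm high. Origin at the underside near the joint.
- hammer: Bystander: small hammer lying on the table, 220 mm long. Origin at its underside.
- doming_block: Bystander: steel doming cube, 55 mm. Origin at its underside.
- ring_cone: Bystander: upright steel ring-sizing cone, foot 68 mm diameter, 152 mm high. Origin at its underside.
- graver: Bystander: graver with a wooden handle, lying, 110 mm long, 22 mm high. Origin at its underside.
Mind the look-alikes: they are no part of the job. What is shaped like the part that bears ring2_c but blue or turquoise is not meant.

How it is judged:
On the way:
1. a packing ring lies flat over the post on the rosette (((horizontal distance between ring1_c and clamp below 0.005 m and angle between ring1_c's own z axis and vertical below 0.1 rad and distance between ring1_c and rosette_c below 0.0135 m) or (horizontal distance between ring2_c and clamp below 0.005 m and angle between ring2_c's own z axis and vertical below 0.1 rad and distance between ring2_c and rosette_c below 0.0135 m) or (horizontal distance between ring3_c and clamp below 0.005 m and angle between ring3_c's own z axis and vertical below 0.1 rad and distance between ring3_c and rosette_c below 0.0135 m) or (horizontal distance between ring4_c and clamp below 0.005 m and angle between ring4_c's own z axis and vertical below 0.1 rad and distance between ring4_c and rosette_c below 0.0135 m))), for 0.2 s.
At the end, for the whole second after the job is handed in: The fingers are holding the bar down; it is nearly level (below 0.20 rad) and presses with more than 4 N on a packing ring that lies flat (within 0.1 rad) around the post (within 5 mm); a ring lies on the rosette, and the rosette lies flat on the bed around the post (value of joint bar below 0.2 rad and contact force between the fingers and bar above 1 N and ((horizontal distance between ring1_c and clamp below 0.005 m and angle between ring1_c's own z axis and vertical below 0.1 rad and contact force between bar and ring1 above 4 N) or (horizontal distance between ring2_c and clamp below 0.005 m and angle between ring2_c's own z axis and vertical below 0.1 rad and contact force between bar and ring2 above 4 N) or (horizontal distance between ring3_c and clamp below 0.005 m and angle between ring3_c's own z axis and vertical below 0.1 rad and contact force between bar and ring3 above 4 N) or (horizontal distance between ring4_c and clamp below 0.005 m and angle between ring4_c's own z axis and vertical below 0.1 rad and contact force between bar and ring4 above 4 N)) and ((horizontal distance between ring1_c and clamp below 0.005 m and angle between ring1_c's own z axis and vertical below 0.1 rad and distance between ring1_c and rosette_c below 0.0135 m) or (horizontal distance between ring2_c and clamp below 0.005 m and angle between ring2_c's own z axis and vertical below 0.1 rad and distance between ring2_c and rosette_c below 0.0135 m) or (horizontal distance between ring3_c and clamp below 0.005 m and angle between ring3_c's own z axis and vertical below 0.1 rad and distance between ring3_c and rosette_c below 0.0135 m) or (horizontal distance between ring4_c and clamp below 0.005 m and angle between ring4_c's own z axis and vertical below 0.1 rad and distance between ring4_c and rosette_c below 0.0135 m)) and horizontal distance between rosette_c and clamp below 0.006 m and distance between rosette_c and bed_top below 0.009 m and angle between rosette_c's own z axis and vertical below 0.1 rad); the arm keeps its last pose, push and grip.
It fails at once if another tool on the bench is moved more than 3 cm (distance of any of bangle, tin, pliers, hammer, doming_block, ring_cone, graver from where it was at the start of the episode above 0.03 m).
It also fails if it takes over 72 s, if anything falls off the work surface, if the arm or the gripper's body presses on something with over 40 N, if the wrist force passes 120 N, or if a joint passes its speed limit or range.

## Working session

There is one attempt and no reset: what is moved stays moved. The work goes in short steps, Python scripts to look and compute and a tool call to move; the robot and the scene stay as the last step left them, time stands still between calls to the robot, and variables do not carry over. Pictures are saved under pics/ and viewed, at most 10 in all, crops included, and the job is handed in when it is done.

Besides the shell and the picture viewer there is one more tool, called after ">>>" in YAML: its name, and indented under it one key for each argument. apply_moves: Moves the arm, as the interface text tells. Shifts and turns lie within -1 to 1; 1 stands for 0.04 m of shift or 6 degrees of turn. Its arguments: {"type":"object","properties":{"increments":{"type":"array"},"squeeze":{"type":"number"}},"required":["increments"]}

```bash
mkdir -p pics
cat > h.py <<'E'
import numpy as np, cv2
from rig import r
def cam(n):
    i=r.camera_info(n); f=240/np.tan(np.radians(i["vertical_fov"])/2)
    return f,i["cx"],i["cy"],np.array(i["R"]),np.array(i["t"])
def cloud(n,d):
    f,cx,cy,R,t=cam(n); v,u=np.mgrid[:480,:640]
    P=np.stack([(u-cx)/f*d,(v-cy)/f*d,d],-1)
    return (P-t)@R
def proj(n,X):
    f,cx,cy,R,t=cam(n); p=R@np.array(X)+t
    return p[0]/p[2]*f+cx,p[1]/p[2]*f+cy
E
python3 - <<'E'
from h import *
s=r.read_state(); print({k:np.round(s[k],3) for k in("t","ee_pos","eef_rot","grip_width","contact_force")})
for n in("scene","top"):
    im,d=r.read_camera(n); cv2.imwrite(f"pics/{n}0.png",im); np.save(f"{n}0.npy",d)
    for k in ["clamp","handle","rosette_c","bed_top","ring1_c"]:
        print(n,k,[(np.round(x["position"],3).tolist(),round(x["conf"],2),np.round(proj(n,x["position"])).tolist()) for x in r.spot_in(k,n)][:7])
E
```

```text
{'t': np.float64(0.0), 'ee_pos': array([ 0.228, -0.635,  0.25 ]), 'eef_rot': array([-3.094, -0.539,  0.   ]), 'grip_width': np.float64(0.085), 'contact_force': array([-0.22 , -1.143, -0.681])}
scene clamp [([0.567, 0.261, 0.038], 0.68, [357.0, 196.0])]
scene handle [([0.569, 0.267, 0.177], 0.68, [361.0, 153.0])]
scene rosette_c [([0.539, 0.186, 0.055], 0.65, [336.0, 202.0]), ([0.566, 0.262, 0.036], 0.6, [357.0, 196.0])]
scene bed_top [([0.55, 0.17, 0.032], 0.72, [337.0, 213.0])]
scene ring1_c [([0.61, -0.203, 0.017], 0.49, [284.0, 317.0]), ([0.792, -0.109, 0.058], 0.25, [375.0, 307.0])]
top clamp [([0.553, 0.244, 0.019], 0.95, [222.0, 266.0])]
top handle [([0.566, 0.259, 0.251], 0.57, [194.0, 250.0]), ([0.751, 0.173, 0.014], 0.53, [251.0, 195.0])]
top rosette_c [([0.538, 0.191, 0.06], 0.64, [239.0, 271.0])]
top bed_top [([0.435, -0.073, 0.01], 0.42, [340.0, 312.0])]
top ring1_c [([0.605, -0.206, 0.012], 0.42, [390.0, 249.0])]
```

View pics/scene0.png

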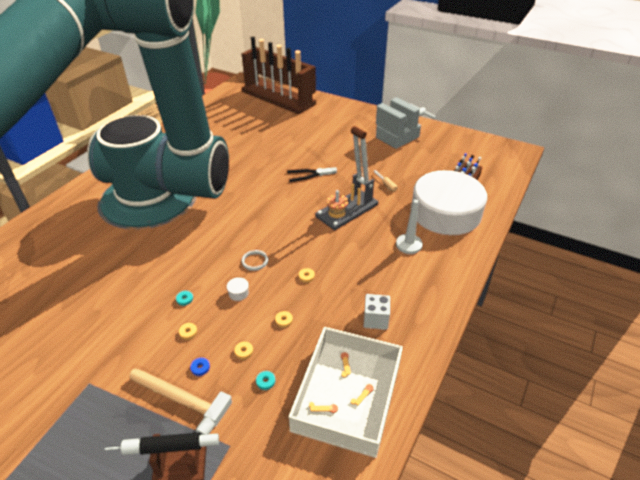

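View pics/top0.png

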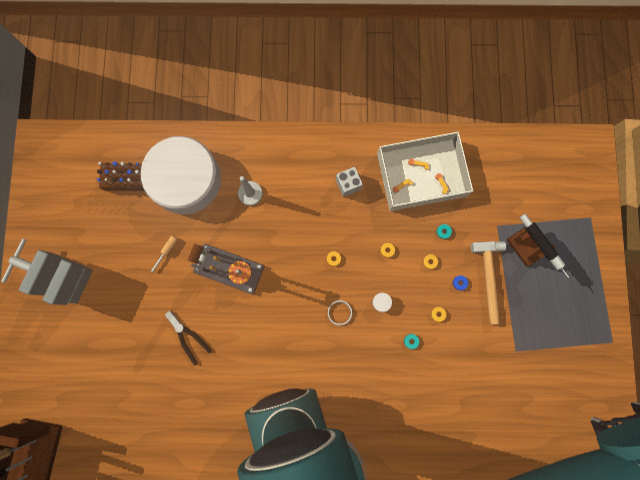

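The scene shows the clamp at about (347,200). In the top view it is at (228,268), with its open bar leaning over the hinge end near (200,255).

Candidates for a packing ring, top pixels:
- **Yellow:** (334,259), (388,250), (431,262), (439,314). These are the brass rings.
- **Turquoise:** (445,231), (412,342). These are look-alikes.
- **Blue:** (461,283). Also a look-alike.
- **Bangle:** (340,313).

I choose from the yellow four.

Run:
```python
from h import *
im=cv2.imread("pics/top0.png"); d=np.load("top0.npy"); C=cloud("top",d)
hsv=cv2.cvtColor(im,cv2.COLOR_BGR2HSV)
m=cv2.inRange(hsv,(18,140,120),(32,255,255)); m[:,:300]=0
m=cv2.morphologyEx(m,cv2.MORPH_CLOSE,np.ones((7,7)))
n,l,st,ce=cv2.connectedComponentsWithStats(m)
f,cx,cy,R,t=cam("top"); cc=-R.T@t; print("cam",cc.round(3),f)
def at(u,v,z):
    ray=R.T@np.array([(u-cx)/f,(v-cy)/f,1]); return (cc+ray*(z-cc[2])/ray[2]).round(4)
for i in range(1,n):
    if st[i,4]>60:
        zz=C[...,2][l==i]; print(ce[i].round(1),st[i],at(*ce[i],0.010),np.percentile(zz,[10,50,90]).round(4))
print("table z",np.median(C[300:380,240:300,2]))
# clamp region heights top
Z=C[...,2]
np.set_printoptions(linewidth=200)
print((Z[254:290:2,216:264:2]*1000).round(0).astype(int))
a=cv2.resize(im[220:310,170:290],None,fx=5,fy=5,interpolation=cv2.INTER_CUBIC)
b=cv2.resize(im[215:335,320:480],(600,450),interpolation=cv2.INTER_CUBIC)
s=cv2.imread("pics/scene0.png")[110:230,300:420]; s=cv2.resize(s,None,fx=4,fy=4,interpolation=cv2.INTER_CUBIC)
cv2.imwrite("pics/cl.png",a);cv2.imwrite("pics/rings.png",b);cv2.imwrite("pics/scl.png",s)
ds=np.load("scene0.npy"); S=cloud("scene",ds)
for u,v in[(337,202),(338,196),(336,208),(337,192),(330,222),(338,212)]: print("scene",u,v,S[v,u].round(3))
```

```text
cam [ 0.428 -0.011  1.268] 468.74973787512334
[421.8 164.1] [414 161  15   9  63] [ 0.8444 -0.2983  0.01  ] [0.0076 0.0124 0.0156]
[405.2 183.2] [398 179  15  10  62] [ 0.7892 -0.2513  0.01  ] [0.0061 0.0116 0.0149]
[443.2 185.6] [439 178  10  16  77] [ 0.7835 -0.3561  0.01  ] [0.0063 0.0114 0.0145]
[387.4 249.6] [381 243  14  14 162] [ 0.6035 -0.1997  0.01  ] [0.0035 0.0116 0.0145]
[333.4 258.3] [327 251  14  15 161] [ 0.5783 -0.0538  0.01  ] [0.0021 0.0115 0.0148]
[430.2 261.2] [423 254  15  15 165] [ 0.5728 -0.315   0.01  ] [0.0031 0.0116 0.0153]
[438.2 313.9] [431 307  15  15 176] [ 0.4324 -0.3328  0.01  ] [0.0028 0.011  0.0155]
table z 0.0002594557350069712
[[11 16 20 12 14 16 14 16 17 15 -4  0 -2 -2  3 -1  1  0  3  2  0  2 -2  6]
 [65 17 16 14 21 16 14 17 19 14 18 21 13 -1  1  6  1 -3 -1 -5  1  0 -3  0]
 [61 45 17 17 16 22 17 15 13 17 17 15 16 16 11 17  2 -3  0  3  1 -1  6  2]
 [14 30 15 12 12 11 14 16 13 15 17 14 16 17 16 15 15 18  0  5  1  2  3 -1]
 [17  9 14 15 14 16 15 19 17 54 60 66 56 57 58 17 19 16 20 18 13 -5  1  3]
 [19 21 17 14 17 14 19 14 57 59 56 62 57 52 60 54 52 1
[... 425 characters left out ...]
61 60 55 58 55 64 62 55 56 14 18 18 14  7 -4]
 [14 16 14 14 16 11 14 63 57 57 60 59 58 57 61 58 60 17 18 14 20 16 -1  5]
 [11 17 19 15 15 18 14 17 59 59 60 62 58 59 58 61 14 18 15 17 17 15  1 -3]
 [ 3 -1  1 14 15 18 16 18 12 58 62 59 62 55 58 17 20 16 19 17 17  1  0 -1]
 [ 1 -4 -2  2  1 15 17 15 16 14 18 14 20 17 17 15 18 16 10 18 14  1 -4  3]
 [-1  2  0  2  0  0  1  4 16 15 18 20 18 18 19 13 17 16 17 16 10 -1 -1 -2]
 [ 1  2  2  2  1  0  2 -1  0 -2  2 14 16 14 19 13 15 21 18 16  3 -2  1 -3]]
scene 337 202 [0.542 0.186 0.057]
scene 338 196 [0.544 0.188 0.077]
scene 336 208 [0.549 0.167 0.052]
scene 337 192 [0.54  0.189 0.089]
scene 330 222 [0.544 0.143 0.017]
scene 338 212 [0.551 0.176 0.032]
```

View pics/cl.png

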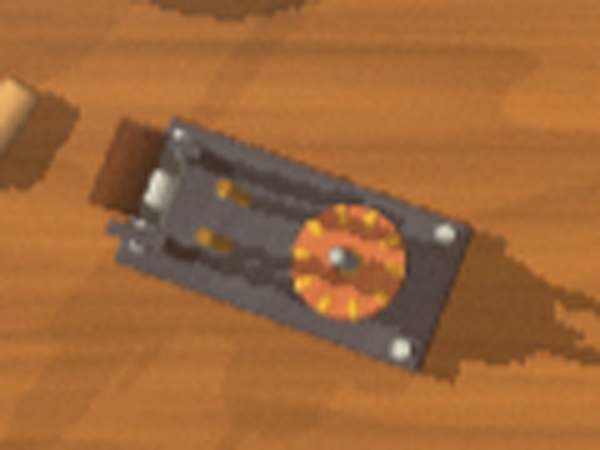

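View pics/rings.png

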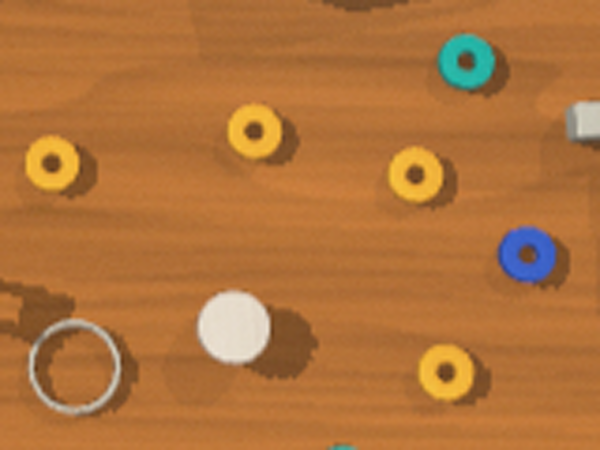

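View pics/scl.png

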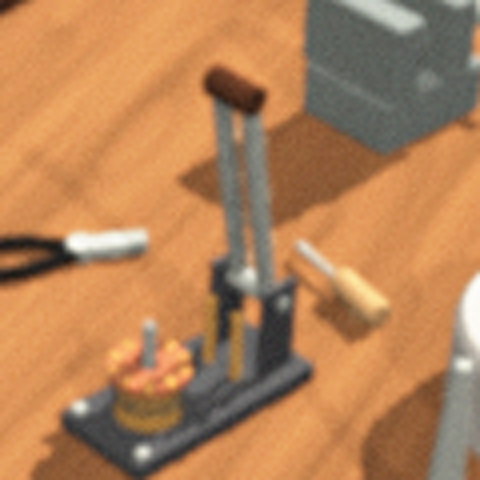

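The crops confirm four yellow rings, with the turquoise and blue ones left out. The clamp's hinge is to the upper left of the post. The rosette top is about 58 mm up, so the bed is about 50 mm and two rings are needed. Next I'll fit the clamp pose.

Run:
```python
from h import *
D=[r.read_camera("top")[1] for _ in range(5)]
C=np.mean([cloud("top",d) for d in D],0); Z=np.median([cloud("top",d)[...,2] for d in D],0)
W=np.zeros(Z.shape,bool); W[225:300,185:270]=1
f,cx,cy,R,t=cam("top"); cc=-R.T@t
def at(u,v,z):
    ray=R.T@np.array([(u-cx)/f,(v-cy)/f,1]); return (cc+ray*(z-cc[2])/ray[2]).round(4)
# post tip
v,u=np.where(W&(Z>.083)&(np.arange(640)>225)); print("post px",list(zip(u,v)),at(u.mean(),v.mean(),.092))
# rosette
ro=W&(Z>.045)&(Z<.072)&(np.arange(640)>226); n,l,st,ce=cv2.connectedComponentsWithStats(ro.astype(np.uint8)); i=1+st[1:,4].argmax()
h=cv2.convexHull(np.argwhere(l==i)[:,::-1].astype(np.int32)); (a,b),rad=cv2.minEnclosingCircle(h); print("ros",at(a,b,.058),rad*1.21/f,np.median(Z[l==i]),Z[l==i].mean(), "base",np.median(Z[W&(Z>.010)&(Z<.022)]))
ys,xs=np.where(cv2.erode((l==i).astype(np.uint8),np.ones((5,5)))>0); k=np.abs(Z[ys,xs]-.058)<.006; print("ros inner z",Z[ys,xs][k].mean(),k.sum())
# plate
pl=W&(Z>.010); n,l,st,ce=cv2.connectedComponentsWithStats(pl.astype(np.uint8)); 
P=C[W&(Z>.010)&(Z<.022)][:,:2].astype(np.float32)
(c,s,an)=cv2.minAreaRect(P); print("plate",c,s,an)
m=W&(Z>.235); print("handle",C[m].mean(0),np.median(C[m],0),m.sum(), cv2.minAreaRect(C[m][:,:2].astype(np.float32)))
s=r.read_state(); print(s["t"],s["ee_pos"])
```

```text
post px [(np.int64(236), np.int64(269)), (np.int64(237), np.int64(269)), (np.int64(238), np.int64(269)), (np.int64(236), np.int64(270)), (np.int64(237), np.int64(270)), (np.int64(238), np.int64(270)), (np.int64(239), np.int64(270)), (np.int64(236), np.int64(271)), (np.int64(237), np.int64(271)), (np.int64(238), np.int64(271)), (np.int64(239), np.int64(271)), (np.int64(236), np.int64(272)), (np.int64(237), np.int64(272)), (np.int64(238), np.int64(272))] [0.5352 0.1909 0.092 ]
ros [0.5348 0.191  0.058 ] 0.03002261005035439 0.05795770574377368 0.05788304431097069 base 0.015989555415487893
ros inner z 0.0581862694651532 182
plate (0.5426942110061646, 0.21206381916999817) (0.20968259871006012, 0.08392436057329178) 70.46539306640625
handle [0.55794936 0.25594778 0.25490475] [0.55797085 0.256561   0.2527573 ] 187 ((0.5499128699302673, 0.23185178637504578), (0.07848867028951645, 0.0394446924328804), 71.21389770507812)
0.85 [ 0.22816219 -0.63528482  0.25032301]
```

>>> apply_moves:
  increments:
    - {"hand": 0.3,"slide": [0,0,0],"twist": -1}
    - {"hand": 0.3,"slide": [0,0,0],"twist": -1}
    - {"hand": 0.3,"slide": [0,0,0],"twist": -1}
    - {"hand": 0.3,"slide": [0,0,0],"twist": -1}
    - {"hand": 0.3,"slide": [0,0,0],"twist": -1}
    - {"hand": 0.3,"slide": [0,0,0],"twist": -1}
    - {"hand": 0.3,"slide": [0,0,0],"twist": -1}
    - {"hand": 0.3,"slide": [0,0,0],"twist": -1}
    - {"hand": 0.3,"slide": [0,0,0],"twist": -0.5}
    - {"hand": 0.3,"slide": [1,0.2,0],"twist": 0}
    - {"hand": 0.3,"slide": [1,0.2,0],"twist": 0}
    - {"hand": 0.3,"slide": [1,0.2,0],"twist": 0}

```text
t: 2.35
ee_pos: [0.2908, -0.5288, 0.2503]
eef_rot: [2.562, 1.818, -0.0]
contact_force: [0.5, -0.3, -0.1]
grip_width: 0.0552
grip_force: 0.0
```

>>> apply_moves:
  increments:
    - {"hand": 0.3,"slide": [1,0.2,0],"twist": 0}
    - {"hand": 0.3,"slide": [1,0.2,0],"twist": 0}
    - {"hand": 0.3,"slide": [1,0.2,0],"twist": 0}
    - {"hand": 0.3,"slide": [1,0.2,0],"twist": 0}
    - {"hand": 0.3,"slide": [1,0.2,0],"twist": 0}
    - {"hand": 0.3,"slide": [1,0.2,0],"twist": 0}
    - {"hand": 0.3,"slide": [1,0.2,0.5],"twist": 0}
    - {"hand": 0.3,"slide": [1,0.2,0.5],"twist": 0}
    - {"hand": 0.3,"slide": [1,0.2,0.5],"twist": 0}
    - {"hand": 0.3,"slide": [1,0.2,0.5],"twist": 0}
    - {"hand": 0.3,"slide": [1,0.2,0.5],"twist": 0}
    - {"hand": 0.3,"slide": [1,0.2,0.5],"twist": 0}

```text
t: 3.85
ee_pos: [0.5398, -0.1071, 0.1299]
eef_rot: [2.561, 1.819, 0.001]
contact_force: [1.1, -0.0, -0.3]
grip_width: 0.0553
grip_force: 0.0
```

```bash
cat >> h.py <<'E'
from scipy.spatial.transform import Rotation as Ro
def go(x,y,z):
    s=r.read_state(); M=Ro.from_rotvec(s["eef_rot"]).as_matrix(); p=np.array(s["ee_pos"])
    print("t",round(s["t"],2),"p",p.round(4),"yaw",round(np.degrees(np.arctan2(M[1,0],M[0,0])),2),"F",np.round(s["contact_force"],1),"w",round(s["grip_width"],4),"g",round(s["grip_force"],1))
    print("units",(M.T@(np.array([x,y,z])-p)/.04).round(3))
E
python3 -c "
from h import *
go(.5783,-.0538,.06);print(r.read_state()['q'])"
```

```text
t 3.85 p [ 0.5398 -0.1071  0.1299] yaw 70.76 F [ 1.1 -0.  -0.3] w 0.0553 g 0.0
units [1.575 0.469 1.748]
[-2.42214776e-01 -9.81946800e-02  1.85460587e+00  7.91468961e-06
  1.38460829e+00  9.35972113e-02]
```

>>> apply_moves:
  increments:
    - {"hand": 0.3,"slide": [0.79,0.235,0.4],"twist": 0}
    - {"hand": 0.3,"slide": [0.79,0.235,0.4],"twist": 0}
    - {"hand": 0.3,"slide": [0,0,0.95],"twist": 0}
    - {"hand": 0.3,"slide": [0,0,0.6],"twist": 0}
    - {"hand": 0.3,"slide": [0,0,0.1],"twist": 0}
    - {"hand": 0.3,"slide": [0,0,0],"twist": 0}

```text
t: 4.6
ee_pos: [0.5781, -0.055, 0.0331]
eef_rot: [2.561, 1.818, 0.001]
contact_force: [-0.6, 0.0, 0.0]
grip_width: 0.0557
grip_force: 0.0
```

```bash
python3 -c "
from h import *
im,d=r.read_camera('scene');cv2.imwrite('pics/g1.png',cv2.resize(im[210:340,230:390],(800,600)))
go(.5783,-.0538,.022)"
```

```text
t 4.65 p [ 0.5784 -0.0551  0.0336] yaw 70.75 F [0.5 0.8 0.5] w 0.0558 g 0.0
units [ 0.029 -0.012  0.289]
```

View pics/g1.png

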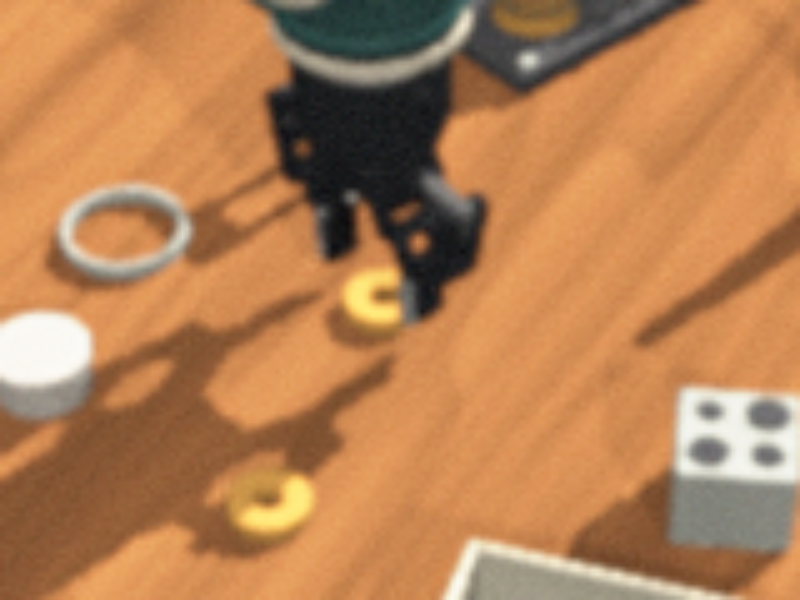

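The crop shows the fingers on either side of the yellow ring, at about (385,300) in the crop, with the tips still above it. I'll go lower and close.

>>> apply_moves:
  increments:
    - {"hand": 0.3,"slide": [0.03,0,0.2],"twist": 0}
    - {"hand": 0.3,"slide": [0,0,0.1],"twist": 0}
    - {"hand": 0.3,"slide": [0,0,0],"twist": 0}
    - {"hand": -1,"slide": [0,0,0],"twist": 0}
    - {"hand": -1,"slide": [0,0,0],"twist": 0}
    - {"hand": -1,"slide": [0,0,0],"twist": 0}
    - {"hand": -1,"slide": [0,0,0],"twist": 0}
  squeeze: 40

```text
t: 5.52
ee_pos: [0.5784, -0.0538, 0.0208]
eef_rot: [2.561, 1.819, 0.001]
contact_force: [-1.1, 0.1, 5.7]
grip_width: 0.0368
grip_force: 40.7
```

>>> apply_moves:
  increments:
    - {"hand": -1,"slide": [0,0,-0.3],"twist": 0}
    - {"hand": -1,"slide": [0,0,-0.9],"twist": 0}
    - {"hand": -1,"slide": [0,0,-1],"twist": 0}
    - {"hand": -1,"slide": [0.5,0,-0.6],"twist": 0}
    - {"hand": -1,"slide": [0.5,0,0],"twist": 0}
    - {"hand": -1,"slide": [0,0,0],"twist": 0}

```text
t: 6.28
ee_pos: [0.5913, -0.0147, 0.1313]
eef_rot: [-2.559, -1.82, 0.001]
contact_force: [-1.3, -0.0, -1.7]
grip_width: 0.0375
grip_force: 40.5
```

```bash
python3 -c "
from h import *
im,d=r.read_camera('scene');s=r.read_state();u,v=map(int,proj('scene',s['ee_pos']));print(u,v)
cv2.imwrite('pics/g2.png',cv2.resize(im[v-45:v+45,u-60:u+60],(800,600),interpolation=cv2.INTER_CUBIC))
hsv=cv2.cvtColor(im,cv2.COLOR_BGR2HSV);m=cv2.inRange(hsv,(18,130,90),(32,255,255));m[:v-30]=0;m[v+40:]=0;m[:,:u-25]=0;m[:,u+25:]=0
C=cloud('scene',d)[m>0];print(len(C),np.median(C,0),C.min(0),C.max(0))
M=Ro.from_rotvec(s['eef_rot']).as_matrix();Q=(C-s['ee_pos'])@M;print(np.percentile(Q,[5,25,50,75,95],axis=0).round(4))
go(.5352-.33*.03,.1909-.944*.03,.14)"
```

```text
316 229
71 [ 0.58670511 -0.02289012  0.12190525] [ 0.57457497 -0.03486391  0.11620653] [ 0.60450373 -0.00093848  0.12719984]
[[-0.0159 -0.0143  0.0052]
 [-0.012  -0.0081  0.0075]
 [-0.0074 -0.0033  0.009 ]
 [-0.0002  0.0055  0.0103]
 [ 0.0103  0.015   0.0124]]
t 6.33 p [ 0.5909 -0.0154  0.1309] yaw 70.83 F [-0.  -0.3 -1.5] w 0.037 g 40.5
units [ 3.663 -3.011 -0.224]
```

View pics/g2.png

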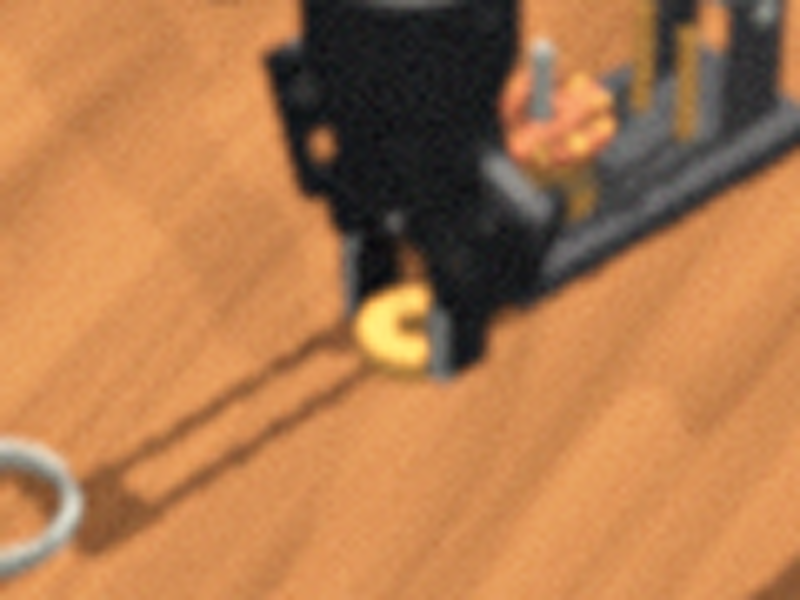

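The ring is held flat between the pads at crop (400,325). I'll carry it over the post.

>>> apply_moves:
  increments:
    - {"hand": -1,"slide": [0.8,-0.6,0],"twist": 0}
    - {"hand": -1,"slide": [0.8,-0.6,0],"twist": 0}
    - {"hand": -1,"slide": [0.8,-0.6,0],"twist": 0}
    - {"hand": -1,"slide": [0.8,-0.6,0],"twist": 0}
    - {"hand": -1,"slide": [0.8,-0.5,0],"twist": 0}
    - {"hand": -1,"slide": [0.4,-0.1,0],"twist": 0}
    - {"hand": -1,"slide": [0,0,0.1],"twist": 0}
    - {"hand": -1,"slide": [0,0,0],"twist": 0}

```text
t: 7.32
ee_pos: [0.5361, 0.1887, 0.1274]
eef_rot: [-2.562, -1.818, 0.002]
contact_force: [0.0, -0.2, -1.1]
grip_width: 0.0375
grip_force: 40.5
```

```bash
python3 -c "
from h import *
go(.5352,.1909,.112)
im,d=r.read_camera('scene');s=r.read_state();u,v=map(int,proj('scene',s['ee_pos']));print(u,v)
cv2.imwrite('pics/g3.png',cv2.resize(im[v-30:v+60,u-60:u+60],(800,600),interpolation=cv2.INTER_CUBIC))"
```

```text
t 7.33 p [0.5361 0.1887 0.1274] yaw 70.72 F [ 0.  -0.2 -1.1] w 0.0375 g 40.5
units [ 0.045 -0.038  0.384]
335 179
```

View pics/g3.png

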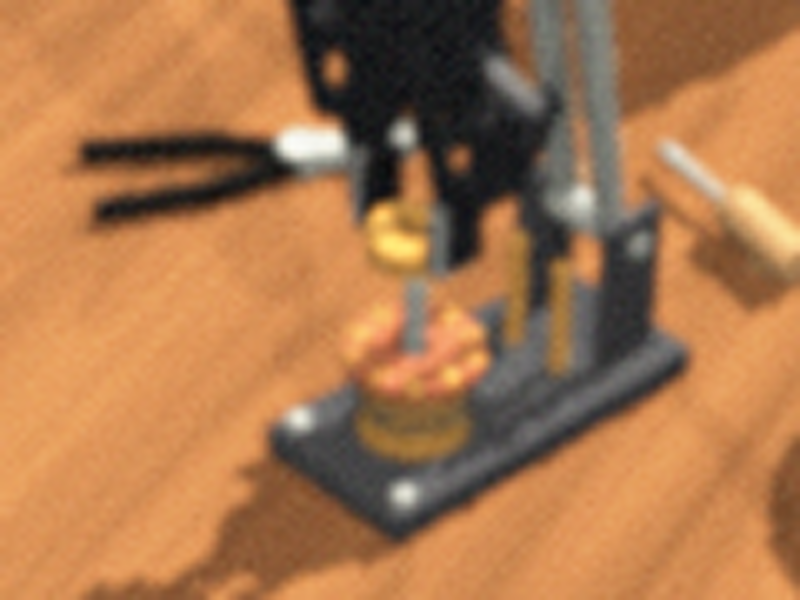

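The ring sits directly over the post, which is at crop (413,310). I'll lower it.

>>> apply_moves:
  increments:
    - {"hand": -1,"slide": [0.045,-0.04,0.2],"twist": 0}
    - {"hand": -1,"slide": [0,0,0.2],"twist": 0}
    - {"hand": -1,"slide": [0,0,0.1],"twist": 0}
    - {"hand": -1,"slide": [0,0,0.1],"twist": 0}
    - {"hand": -1,"slide": [0,0,0.1],"twist": 0}
    - {"hand": -1,"slide": [0,0,0],"twist": 0}

```text
t: 8.12
ee_pos: [0.5351, 0.1919, 0.1]
eef_rot: [-2.561, -1.819, 0.001]
contact_force: [-0.4, -0.2, -2.2]
grip_width: 0.0377
grip_force: 40.5
```

>>> apply_moves:
  increments:
    - {"hand": -1,"slide": [0,0,0.2],"twist": 0}
    - {"hand": -1,"slide": [0,0,0.2],"twist": 0}
    - {"hand": -1,"slide": [0,0,0.1],"twist": 0}
    - {"hand": -1,"slide": [0,0,0],"twist": 0}

```text
t: 8.62
ee_pos: [0.535, 0.1919, 0.0799]
eef_rot: [-2.561, -1.819, 0.001]
contact_force: [-0.3, -0.5, -0.3]
grip_width: 0.0376
grip_force: 40.5
```

>>> apply_moves:
  increments:
    - {"hand": 0.3,"slide": [0,0,0],"twist": 0}
    - {"hand": 0.3,"slide": [0,0,0],"twist": 0}
    - {"hand": 0.3,"slide": [0,0,0],"twist": 0}
    - {"hand": 0.3,"slide": [0,0,-0.5],"twist": 0}
    - {"hand": 0.3,"slide": [0,0,-1],"twist": 0}
    - {"hand": 0.3,"slide": [-1,0,-0.2],"twist": 0}
    - {"hand": 0.3,"slide": [-1,0.4,0],"twist": 0}
    - {"hand": 0.3,"slide": [-1,0.6,0],"twist": 0}
    - {"hand": 0.3,"slide": [-1,0.6,0],"twist": 0}
    - {"hand": 0.3,"slide": [-1,0.6,0],"twist": 0}
    - {"hand": 0.3,"slide": [-1,0.6,0],"twist": 0}
    - {"hand": 0.3,"slide": [-1,0.6,0],"twist": 0}

```text
t: 10.12
ee_pos: [0.5717, -0.1189, 0.1502]
eef_rot: [2.561, 1.818, 0.002]
contact_force: [-0.5, 0.7, 0.1]
grip_width: 0.0557
grip_force: 0.0
```

```bash
python3 -c "
from h import *
go(.6035,-.1997,.035)
im,d=r.read_camera('scene');u,v=map(int,proj('scene',[.535,.191,.07]))
cv2.imwrite('pics/g4.png',cv2.resize(im[v-30:v+30,u-40:u+40],(640,480),interpolation=cv2.INTER_CUBIC))
d=np.median([r.read_camera('top')[1] for _ in range(3)],0);Z=cloud('top',d)[...,2]
print((Z[260:284:2,226:252:2]*1000).round().astype(int))"
```

```text
t 10.12 p [ 0.5717 -0.1189  0.1502] yaw 70.75 F [-0.5  0.7  0.1] w 0.0557 g 0.0
units [-1.646  1.413  2.881]
[[16 16 15 19 18 16 15 15 16 15 16 13 17]
 [17 17 18 19 59 59 60 55 60 59 14 15 19]
 [18 16 16 61 55 59 58 58 58 61 58 54 13]
 [12 16 57 58 70 69 70 70 71 55 56 55 19]
 [16 17 57 70 70 69 71 68 69 69 61 61 57]
 [14 55 61 69 69 89 90 71 71 68 62 58 59]
 [15 56 60 70 69 90 90 70 73 72 65 58 57]
 [15 17 58 72 70 69 51 69 71 70 63 58 58]
 [17 17 60 69 70 70 69 69 68 66 55 57 53]
 [15 18 58 58 71 69 72 66 71 58 60 61 17]
 [13 14 17 55 56 57 57 57 56 59 58 19 16]
 [17 15 16 15 58 57 58 58 57 57 20 14 14]]
```

View pics/g4.png

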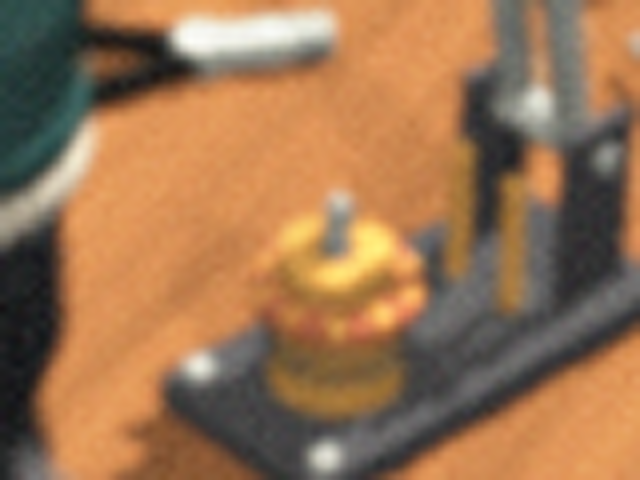

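The first ring lies flat on the rosette, around the post at crop (340,260). Its top is about 70 mm up, level with the bar's stop, so a second ring is needed.

>>> apply_moves:
  increments:
    - {"hand": 0.3,"slide": [-0.82,0.7,0.4],"twist": 0}
    - {"hand": 0.3,"slide": [-0.82,0.71,0.4],"twist": 0}
    - {"hand": 0.3,"slide": [0,0,1],"twist": 0}
    - {"hand": 0.3,"slide": [0,0,0.9],"twist": 0}
    - {"hand": 0.3,"slide": [0,0,0],"twist": 0}
    - {"hand": 0.3,"slide": [0,0,0],"twist": 0}

```text
t: 11.08
ee_pos: [0.6037, -0.1973, 0.0425]
eef_rot: [2.559, 1.819, 0.002]
contact_force: [-0.2, -0.2, 1.0]
grip_width: 0.0556
grip_force: 0.0
```

```bash
python3 -c "
from h import *
go(.6035,-.1997,.0213)"
```

```text
t 11.07 p [ 0.6037 -0.1973  0.0425] yaw 70.8 F [-0.2 -0.2  1. ] w 0.0556 g 0.0
units [-0.059  0.013  0.53 ]
```

>>> apply_moves:
  increments:
    - {"hand": 0.3,"slide": [-0.06,0.01,0.3],"twist": 0}
    - {"hand": 0.3,"slide": [0,0,0.23],"twist": 0}
    - {"hand": 0.3,"slide": [0,0,0],"twist": 0}
    - {"hand": -1,"slide": [0,0,0],"twist": 0}
    - {"hand": -1,"slide": [0,0,0],"twist": 0}
    - {"hand": -1,"slide": [0,0,0],"twist": 0}
    - {"hand": -1,"slide": [0,0,0],"twist": 0}

```text
t: 11.95
ee_pos: [0.6028, -0.2003, 0.0196]
eef_rot: [2.561, 1.818, 0.001]
contact_force: [-0.8, 0.3, 5.5]
grip_width: 0.0373
grip_force: 40.7
```

>>> apply_moves:
  increments:
    - {"hand": -1,"slide": [0,0,-0.3],"twist": 0}
    - {"hand": -1,"slide": [0,0,-0.9],"twist": 0}
    - {"hand": -1,"slide": [0,0,-1],"twist": 0}
    - {"hand": -1,"slide": [0.8,-0.4,-0.6],"twist": 0}
    - {"hand": -1,"slide": [1,-0.5,0],"twist": 0}
    - {"hand": -1,"slide": [1,-0.5,0],"twist": 0}
    - {"hand": -1,"slide": [1,-0.5,0],"twist": 0}
    - {"hand": -1,"slide": [1,-0.5,0],"twist": 0}
    - {"hand": -1,"slide": [1,-0.5,0],"twist": 0}
    - {"hand": -1,"slide": [1,-0.5,0],"twist": 0}
    - {"hand": -1,"slide": [0,0,0],"twist": 0}

```text
t: 13.32
ee_pos: [0.5632, 0.1039, 0.1316]
eef_rot: [-2.559, -1.823, -0.001]
contact_force: [1.3, -0.5, -0.5]
grip_width: 0.0374
grip_force: 40.4
```

```bash
python3 -c "
from h import *
go(.5352,.1915,.125)"
```

```text
t 13.32 p [0.5632 0.1039 0.1316] yaw 70.93 F [ 1.3 -0.5 -0.5] w 0.0374 g 40.4
units [ 1.842 -1.377  0.167]
```

>>> apply_moves:
  increments:
    - {"hand": -1,"slide": [0.6,-0.46,0],"twist": 0}
    - {"hand": -1,"slide": [0.6,-0.46,0],"twist": 0}
    - {"hand": -1,"slide": [0.64,-0.46,0.1],"twist": 0}
    - {"hand": -1,"slide": [0,0,0.1],"twist": 0}
    - {"hand": -1,"slide": [0,0,0],"twist": 0}
    - {"hand": -1,"slide": [0,0,0],"twist": 0}

```text
t: 14.08
ee_pos: [0.5362, 0.1883, 0.1233]
eef_rot: [2.562, 1.817, 0.0]
contact_force: [-0.2, 0.4, -1.1]
grip_width: 0.0375
grip_force: 40.5
```

```bash
python3 -c "
from h import *
go(.5352,.1915,.1)"
```

```text
t 14.07 p [0.5362 0.1883 0.1233] yaw 70.7 F [-0.2  0.4 -1.1] w 0.0375 g 40.5
units [ 0.068 -0.05   0.583]
```

>>> apply_moves:
  increments:
    - {"hand": -1,"slide": [0.07,-0.05,0.1],"twist": 0}
    - {"hand": -1,"slide": [0,0,0.1],"twist": 0}
    - {"hand": -1,"slide": [0,0,0.1],"twist": 0}
    - {"hand": -1,"slide": [0,0,0.1],"twist": 0}
    - {"hand": -1,"slide": [0,0,0.2],"twist": 0}
    - {"hand": -1,"slide": [0,0,0],"twist": 0}

```text
t: 14.82
ee_pos: [0.5347, 0.1923, 0.0982]
eef_rot: [-2.561, -1.819, 0.001]
contact_force: [0.4, -0.4, -1.2]
grip_width: 0.0376
grip_force: 40.5
```

>>> apply_moves:
  increments:
    - {"hand": -1,"slide": [0,0,0.18],"twist": 0}
    - {"hand": -1,"slide": [0,0,0],"twist": 0}
    - {"hand": 0.3,"slide": [0,0,0],"twist": 0}
    - {"hand": 0.3,"slide": [0,0,0],"twist": 0}
    - {"hand": 0.3,"slide": [0,0,0],"twist": 0}
    - {"hand": 0.3,"slide": [0,0,-0.5],"twist": 0}
    - {"hand": 0.3,"slide": [0,0,-1],"twist": 0}
    - {"hand": 0.3,"slide": [-1,0,-1],"twist": 0}
    - {"hand": 0.3,"slide": [-1,0,-1],"twist": 0}
    - {"hand": 0.3,"slide": [-1,0,-1],"twist": 0}
    - {"hand": 0.3,"slide": [-1,0,-1],"twist": 0}
    - {"hand": 0.3,"slide": [0,0,0],"twist": 0}

```text
t: 16.32
ee_pos: [0.482, 0.0397, 0.3172]
eef_rot: [2.56, 1.813, 0.009]
contact_force: [-0.9, -0.2, -0.9]
grip_width: 0.0551
grip_force: 0.0
```

```bash
python3 -c "
from h import *
d=np.median([r.read_camera('top')[1] for _ in range(3)],0);C=cloud('top',d);Z=C[...,2]
print((Z[260:284:2,226:252:2]*1000).round().astype(int))
W=np.zeros(Z.shape,bool);W[225:300,170:225]=1
m=W&(Z>.245)&(Z<.27);p=C[m];print('handle',m.sum(),np.median(p,0),cv2.minAreaRect(p[:,:2].astype(np.float32)))
go(.558,.257,.30)"
```

```text
[[ 18 611 634 634 632 635 633 634 634 623 628 629 630]
 [ 16 613 633 636 636 634 635 635 634 624 632 630 631]
 [ 15 616 636 637 635 636 635 636 635 624 631 631 631]
 [609 618 636 637 637 637 638 637 635 624 632 633 632]
 [611 625 638 639 637 636 637 638 637 624 633 634 633]
 [617 626 638 639 638 637 638 638 637 622 634 634 633]
 [615 629 638 637 638 637 640 639 639 624 633 633 634]
 [617 629 640 638 637 637 638 638 638 622 635 635 633]
 [617 631 639 639 638 639 638 639 638 623 633 635 634]
 [619 629 638 639 637 637 637 638 638 625 635 633 633]
 [618 628 638 638 640 637 640 638 639 623 635 634 634]
 [617 629 639 639 637 637 637 637 638 624 634 634 633]]
handle 178 [0.55851058 0.25683321 0.25272366] ((0.5589205026626587, 0.25828099250793457), (0.022222382947802544, 0.03941028565168381), 71.42581939697266)
t 16.48 p [0.482  0.0417 0.3119] yaw 70.75 F [ 0.8  0.5 -1.7] w 0.0557 g 0.0
units [5.709 0.018 0.299]
```

```bash
python3 -c "
from h import *
im,d=r.read_camera('scene');u,v=map(int,proj('scene',[.535,.191,.07]))
cv2.imwrite('pics/g5.png',cv2.resize(im[v-30:v+30,u-40:u+40],(640,480),interpolation=cv2.INTER_CUBIC))"
```

```text
(no output)
```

View pics/g5.png

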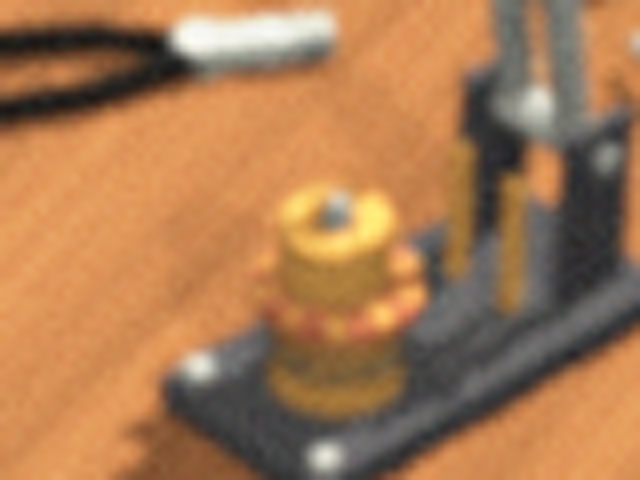

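Both rings lie flat around the post at crop (337,220). Next I'll go over the handle.

>>> apply_moves:
  increments:
    - {"hand": 0.4,"slide": [0.9,0,0.05],"twist": 0}
    - {"hand": 0.4,"slide": [0.9,0,0.05],"twist": 0}
    - {"hand": 0.4,"slide": [0.9,0,0],"twist": 0}
    - {"hand": 0.4,"slide": [0.9,0,0],"twist": 0}
    - {"hand": 0.4,"slide": [0.9,0,0],"twist": 0}
    - {"hand": 0.4,"slide": [0.8,0,0],"twist": 0}
    - {"hand": 0.4,"slide": [0.4,0,0.1],"twist": 0}
    - {"hand": 0.4,"slide": [0,0,0],"twist": 0}

```text
t: 17.52
ee_pos: [0.5571, 0.2574, 0.3024]
eef_rot: [-2.56, -1.821, 0.004]
contact_force: [-0.0, 0.4, 0.5]
grip_width: 0.0598
grip_force: 0.0
```

```bash
python3 -c "
from h import *
go(.5585,.2583,.248)"
```

```text
t 17.52 p [0.5571 0.2574 0.3024] yaw 70.84 F [-0.   0.4  0.5] w 0.0598 g 0.0
units [0.036 0.029 1.36 ]
```

>>> apply_moves:
  increments:
    - {"hand": 0.4,"slide": [0.04,0.03,0.5],"twist": 0}
    - {"hand": 0.4,"slide": [0,0,0.5],"twist": 0}
    - {"hand": 0.4,"slide": [0,0,0.36],"twist": 0}
    - {"hand": 0.4,"slide": [0,0,0],"twist": 0}
    - {"hand": -1,"slide": [0,0,0],"twist": 0}
    - {"hand": -1,"slide": [0,0,0],"twist": 0}
    - {"hand": -1,"slide": [0,0,0],"twist": 0}
    - {"hand": -1,"slide": [0,0,0],"twist": 0}
  squeeze: 50

```text
t: 18.52
ee_pos: [0.5599, 0.2575, 0.2507]
eef_rot: [2.561, 1.817, 0.004]
contact_force: [7.6, -3.5, 0.3]
grip_width: 0.0389
grip_force: 54.2
```

>>> apply_moves:
  increments:
    - {"hand": -1,"slide": [-0.31,0,0.07],"twist": 0}
    - {"hand": -1,"slide": [-0.31,0,0.085],"twist": 0}
    - {"hand": -1,"slide": [-0.3,0,0.115],"twist": 0}
    - {"hand": -1,"slide": [-0.29,0,0.13],"twist": 0}
    - {"hand": -1,"slide": [-0.28,0,0.155],"twist": 0}
    - {"hand": -1,"slide": [-0.265,0,0.175],"twist": 0}
    - {"hand": -1,"slide": [-0.25,0,0.2],"twist": 0}
    - {"hand": -1,"slide": [-0.24,0,0.21],"twist": 0}

```text
t: 19.52
ee_pos: [0.53, 0.1726, 0.2066]
eef_rot: [2.561, 1.818, 0.005]
contact_force: [-3.3, -3.9, 11.8]
grip_width: 0.0389
grip_force: 57.9
```

```bash
python3 -c "
from h import *
e=np.array([.33,.944]);p=np.array([.535,.1913])
x=p-.0353*e;go(*x,.179+.006);q=np.array(r.read_state()['ee_pos']);print('clamp x',(q[:2]-p)@e,'y',(q[:2]-p)@[-.944,.33])"
```

```text
t 19.52 p [0.53   0.1726 0.2066] yaw 70.74 F [-3.3 -3.9 11.8] w 0.0389 g 57.9
units [-0.402 -0.037  0.539]
clamp x -0.019271699818615245 y -0.001419357363484191
```

>>> apply_moves:
  increments:
    - {"hand": -1,"slide": [-0.2,0,0.25],"twist": 0}
    - {"hand": -1,"slide": [-0.2,0,0.25],"twist": 0}
    - {"hand": -1,"slide": [-0.18,0,0.26],"twist": 0}
    - {"hand": -1,"slide": [-0.17,0,0.275],"twist": 0}
    - {"hand": -1,"slide": [-0.14,0,0.285],"twist": 0}
    - {"hand": -1,"slide": [-0.12,0,0.295],"twist": 0}
    - {"hand": -1,"slide": [-0.08,0,0.24],"twist": 0}
    - {"hand": -1,"slide": [0,0,0],"twist": 0}
  squeeze: 70

```text
t: 20.52
ee_pos: [0.5152, 0.1309, 0.1309]
eef_rot: [2.561, 1.817, -0.0]
contact_force: [-8.6, -10.5, 11.3]
grip_width: 0.0387
grip_force: 86.9
```

```bash
python3 -c "
from h import *
e=np.array([.33,.944]);p=np.array([.535,.1913])
x=p-.0682*e;go(*x,.101+.006);q=np.array(r.read_state()['ee_pos']);print('clamp x',(q[:2]-p)@e,'y',(q[:2]-p)@[-.944,.33])"
```

```text
t 20.52 p [0.5152 0.1309 0.1309] yaw 70.71 F [ -8.6 -10.5  11.3] w 0.0387 g 86.9
units [-0.115 -0.032  0.597]
clamp x -0.0635890609234553 y -0.0012358824704559626
```

>>> apply_moves:
  increments:
    - {"hand": -1,"slide": [-0.08,0,0.15],"twist": 0}
    - {"hand": -1,"slide": [-0.05,0,0.15],"twist": 0}
    - {"hand": -1,"slide": [-0.04,0,0.15],"twist": 0}
    - {"hand": -1,"slide": [-0.02,0,0.08],"twist": 0}
    - {"hand": -1,"slide": [0,0,0],"twist": 0}

```text
t: 21.15
ee_pos: [0.5131, 0.125, 0.11]
eef_rot: [2.561, 1.819, 0.003]
contact_force: [-4.0, 0.4, 7.0]
grip_width: 0.0389
grip_force: 87.5
```

```bash
python3 -c "
from h import *
e=np.array([.33,.944]);p=np.array([.535,.1913])
x=p-.0682*e;go(*x,.101+.006);q=np.array(r.read_state()['ee_pos']);print('clamp x',(q[:2]-p)@e,'y',(q[:2]-p)@[-.944,.33])"
```

```text
t 21.15 p [0.5131 0.125  0.11  ] yaw 70.75 F [-4.   0.4  7. ] w 0.0389 g 87.5
units [ 0.041 -0.03   0.074]
clamp x -0.06986030787753535 y -0.0012064865612765928
```

Contact should come just below this. I'll press in small steps.

>>> apply_moves:
  increments:
    - {"hand": -1,"slide": [0,0,0.06],"twist": 0}
    - {"hand": -1,"slide": [0,0,0.06],"twist": 0}
    - {"hand": -1,"slide": [0,0,0],"twist": 0}
    - {"hand": -1,"slide": [0,0,0],"twist": 0}

```text
t: 21.65
ee_pos: [0.5128, 0.1242, 0.1052]
eef_rot: [2.561, 1.818, 0.0]
contact_force: [-7.7, -7.8, 7.9]
grip_width: 0.0387
grip_force: 88.3
```

>>> apply_moves:
  increments:
    - {"hand": -1,"slide": [0,0,0.06],"twist": 0}
    - {"hand": -1,"slide": [0,0,0.06],"twist": 0}
    - {"hand": -1,"slide": [0,0,0],"twist": 0}
    - {"hand": -1,"slide": [0,0,0],"twist": 0}

```text
t: 22.15
ee_pos: [0.5127, 0.1237, 0.1003]
eef_rot: [2.561, 1.817, -0.001]
contact_force: [-10.7, -12.5, 9.2]
grip_width: 0.0389
grip_force: 89.4
```

```bash
cat > bar.py <<'E'
from h import *
e=np.array([.33,.944]);n=np.array([-.944,.33]);p=np.array([.535,.1913])
P=np.median([cloud('scene',r.read_camera('scene')[1]) for _ in range(5)],0).reshape(-1,3)
x=(P[:,:2]-p)@e;y=(P[:,:2]-p)@n;z=P[:,2]
for a in np.arange(-.09,.11,.01):
    m=(x>a)&(x<a+.01)&(abs(y)<.022)&(z>.03)&(z<.15)
    if m.sum(): print(round(a+.005,3),m.sum(),np.percentile(z[m],[0,25,50,75,100]).round(3))
q=r.read_state();t=np.array(q['ee_pos']);print(q['t'],(t[:2]-p)@e,(t[:2]-p)@n,t[2],np.round(q['contact_force'],1))
E
python3 bar.py
```

```text
-0.085 16 [0.099 0.118 0.131 0.141 0.149]
-0.075 102 [0.083 0.102 0.108 0.114 0.15 ]
-0.065 46 [0.082 0.113 0.114 0.123 0.133]
-0.055 7 [0.107 0.12  0.128 0.132 0.134]
-0.045 4 [0.093 0.096 0.1   0.104 0.105]
-0.035 6 [0.095 0.095 0.099 0.102 0.105]
-0.025 52 [0.031 0.042 0.054 0.058 0.101]
-0.015 96 [0.031 0.053 0.061 0.072 0.103]
-0.005 49 [0.057 0.066 0.077 0.091 0.102]
0.005 36 [0.056 0.07  0.082 0.093 0.099]
0.015 31 [0.058 0.082 0.088 0.095 0.097]
0.025 38 [0.057 0.059 0.089 0.094 0.098]
0.035 28 [0.057 0.085 0.092 0.093 0.095]
0.045 28 [0.08  0.084 0.087 0.091 0.092]
0.055 26 [0.078 0.083 0.088 0.089 0.091]
0.065 32 [0.031 0.079 0.085 0.088 0.089]
0.075 75 [0.031 0.042 0.06  0.08  0.088]
0.085 35 [0.034 0.078 0.083 0.085 0.09 ]
0.095 50 [0.032 0.08  0.083 0.084 0.091]
0.105 31 [0.033 0.082 0.084 0.085 0.091]
22.4 -0.07121057182128106 -0.0012054168021257848 0.10028005335809495 [ -9.6 -13.    9.6]
```

The bar measures about 0.15–0.17 rad, right at the point where it should bite. I'll ease the sideways load and press further.

>>> apply_moves:
  increments:
    - {"hand": -1,"slide": [-0.06,0,0.05],"twist": 0}
    - {"hand": -1,"slide": [-0.04,0,0.05],"twist": 0}
    - {"hand": -1,"slide": [0,0,0.05],"twist": 0}
    - {"hand": -1,"slide": [0,0,0],"twist": 0}
    - {"hand": -1,"slide": [0,0,0],"twist": 0}

```text
t: 23.02
ee_pos: [0.5124, 0.123, 0.0961]
eef_rot: [-2.56, -1.818, -0.01]
contact_force: [-6.1, 14.3, 18.1]
grip_width: 0.0383
grip_force: 90.5
```

```bash
python3 bar.py | tail -17
```

```text
-0.045 5 [0.091 0.092 0.097 0.1   0.102]
-0.035 5 [0.09  0.092 0.098 0.101 0.102]
-0.025 52 [0.031 0.043 0.055 0.059 0.099]
-0.015 86 [0.031 0.044 0.06  0.069 0.099]
-0.005 47 [0.057 0.067 0.077 0.09  0.097]
0.005 32 [0.058 0.069 0.08  0.092 0.097]
0.015 35 [0.056 0.083 0.088 0.093 0.095]
0.025 42 [0.056 0.059 0.087 0.092 0.094]
0.035 27 [0.058 0.084 0.09  0.091 0.092]
0.045 28 [0.078 0.083 0.088 0.089 0.092]
0.055 24 [0.078 0.082 0.087 0.088 0.091]
0.065 36 [0.03  0.075 0.082 0.087 0.089]
0.075 72 [0.03  0.042 0.065 0.082 0.087]
0.085 30 [0.034 0.078 0.083 0.084 0.09 ]
0.095 52 [0.033 0.079 0.083 0.084 0.091]
0.105 29 [0.03  0.082 0.084 0.085 0.092]
23.275 -0.07196472136245365 -0.0012735914291832839 0.0961137042385252 [-5.7 14.7 17.9]
```

>>> apply_moves:
  increments:
    - {"hand": -1,"slide": [0.03,0,0.05],"twist": 0}
    - {"hand": -1,"slide": [0,0,0.05],"twist": 0}
    - {"hand": -1,"slide": [0,0,0],"twist": 0}
    - {"hand": -1,"slide": [0,0,0],"twist": 0}

```text
t: 23.78
ee_pos: [0.5126, 0.1229, 0.0944]
eef_rot: [2.561, 1.819, 0.006]
contact_force: [-29.6, -0.6, 51.0]
grip_width: 0.039
grip_force: 95.0
```

```bash
python3 bar.py | sed -n '5,12p;$p'
```

```text
-0.045 3 [0.09  0.093 0.096 0.098 0.099]
-0.035 6 [0.089 0.091 0.096 0.099 0.1  ]
-0.025 57 [0.03  0.042 0.056 0.058 0.097]
-0.015 82 [0.03  0.044 0.059 0.072 0.098]
-0.005 46 [0.057 0.067 0.075 0.089 0.097]
0.005 36 [0.057 0.069 0.081 0.092 0.096]
0.015 34 [0.057 0.068 0.084 0.09  0.095]
0.025 41 [0.057 0.08  0.087 0.092 0.093]
24.025 -0.07197684374915611 -0.0014411910429975355 0.09445544834689448 [-29.5  -0.6  50.8]
```

>>> apply_moves:
  increments:
    - {"hand": -1,"slide": [0,0,-0.02],"twist": 0}
    - {"hand": -1,"slide": [0,0,0],"twist": 0}
    - {"hand": -1,"slide": [0,0,0],"twist": 0}
    - {"hand": -1,"slide": [0,0,0],"twist": 0}

```text
t: 24.52
ee_pos: [0.5126, 0.1229, 0.0947]
eef_rot: [2.561, 1.819, 0.006]
contact_force: [-24.9, -0.4, 44.4]
grip_width: 0.0385
grip_force: 94.1
```

```bash
python3 -c "
from h import *
print(r.sign_off())"
```

```text
the job is handed in; nothing more can be done
None
```

I handed the job in at about 24.5 s: two brass rings lie flat over the post on the rosette, and the fingers hold the handle down with the bar at about 0.15 rad, pressing with about 44 N; the hand-in did not report a verdict.

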